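# Change over the glue-up board

### The arm

A 7-joint arm with a two-finger parallel gripper is mounted at the origin on a cart in front of the work surface, level with it; the furniture and walls round the work are solid. World frame = base frame: x ahead of the robot, y to its left, z up, the work surface at z = 0. Lengths are in m, angles in degrees, forces in N, time in s.
With the tool pointing down it reaches from about 0.425 to 0.875 m from the base axis. Payload 4.7 kg.
Tool frame: the origin (TCP) lies midway between the tips of the shut fingers; the grasp point (between the pads) lies 19 mm behind it; z points along the fingers, y is the direction in which the jaws open and shut (so a half turn about z gives the same grasp; the last joint's range is limited). The gripper opens to 87 mm and grips with 3 to 60 N. Pads are 19 mm wide; open, the fingers measure 117 mm over their backs; the gripper's body (75 mm by 190 mm) begins 51 mm behind the grasp point.
Start: joints at [-63.65, 18.392, -4.016, 83.108, 1.295, 78.541, -3.26], TCP at [0.28, 0.586, 0.223] pointing down, gripper open.
Joint ranges: [-163.93, 163.93], [-17.29, 119.83], [-79.2, 71.16], [3.27, 140.29], [-89.18, 269.18], [5.43, 117.66], [-154.24, 154.24]. Speed limits (degrees/s): [147.25, 147.25, 180, 180, 180, 180, 180].

### API

Orientations are given as [roll, pitch, yaw] about the fixed x, y, z axes, in that order (R = Rz(yaw) Ry(pitch) Rx(roll)).
In Python, from cell import env gives the robot as it stands.
- The arm moves only by the tool apply_moves, never from a script. Its argument "targets" is a list of rows, each a list of 2 entries, a list of its own where there are three numbers: the shift along the world's x, y, z in mm, then the turn, a rotation vector about the world's x, y, z in rad. A call has 1 to 8 rows; each row is the pose to reach, as a shift and turn from the pose commanded when the call began; what a row does not reach only later rows make up. A row lasts 1/10 s, in which the tool goes at most 50 mm and 8.59 degrees, less where a joint would pass 70% of its speed; a pose out of reach is approached as far as the arm can. A call with a gripper value outside its range is refused whole. "hand" is the finger opening in mm, from 0 to 87, set as the call begins (left out, the last holds). The fingers move at their own pace and stop on an object; "squeeze" is the grip in N (left out, the last holds). Time passes only in rows, so rows that repeat a pose let the fingers close. It gives the time, the measured TCP pose, the force and the opening at its end, in the units of the state.
- env.get_obs(): the state, without advancing time (a new reading comes with each control period).
- env.read_camera(name): name is "side" or "top"; returns a dict with "image" (420x560x3 uint8, red, green, blue), "camera_matrix" (3x3 intrinsics, pixels), "camera_from_world" (4x4, takes a point from world to camera coordinates). Camera axes: x right, y down, z forward; pixel columns grow to the right and rows downward; lengths in m; the calibration is good to about 2 mm. A picture is of the moment at which its call begins. There is no depth.
- env.sign_off(): hands the job in, once; it reports no verdict.
Trained networks look in a picture, given as the dict that the camera call returned (one of the last four; its "shot" number tells which), for a name from the list of things; names that differ only in an ending like _2 or _b are one class to them, and where a whole thing is asked for, a point or a joint stands for the part that bears it (a point fixed in the world has none). Each returns a list of dicts, best first, with "conf" (0 to 1); they miss things now and then, are a little off and sometimes report something else, mostly with a low value. They report only what shows in the picture. A call takes as long as a camera call.
- env.regions_of(picture, target): "region" (420x560 bool, what is visible of it) and "rect" ([left, top, right, bottom] in pixels, round what is visible of it).
The state is a dict: "time_s": time; "qpos": joint angles; "joint_velocities": joint speeds; "effort": joint torques, N m; "tool_pos": TCP position; "tool_rot": TCP orientation; "force": force on the tool from outside, world axes, zero at the start; "wrist_torque": the same for the moment, N m; "grip_width": finger opening in m.
Only numpy, scipy, OpenCV 4.12 (cv2) and the standard library are available. Lean on these libraries where they do the work, as an engineer would, in place of code of your own. Each camera call takes 0.05 s, during which the arm holds its last target. There are 200 camera calls.

### The job

The dark laminated blank on the white glue-up board has set: clear the iron weight and then the plywood caul off it onto the cork mat, take the dark blank out and lay it centred in the empty bay of the drying rack. Then lay the pale blank squarely on the glue-up board between the stops, put the caul back centred on it along its length, and set the weight gently back centred on the caul with its handle along the blank. Leave the striped blank that is already drying and the glue bottle where they are.

Things in the scene. Friction and masses are not known exactly. Their poses are not given: they have to be found in the camera images.
- press: Glue-up board, fixed: white face on plywood, 226 (x) x 112 x 18 mm, origin centre of underside. A blank lies centred on the white face (z 18 mm), its length along x, between brown stops 14 mm above the face: two end stops (40 mm wide, inner faces at x +-91 mm) and four side stops (x +-43 to +-77 mm, inner faces at y +-29 mm); middle open for fingers. Yaw within 0.2 rad.
- dark_blank: The blank that has set: loose three-ply wooden bar, dark - pale - dark wood from bottom to top, 160 (x) x 40 (y) x 30 mm (z), about 0.13 kg. Origin: centre of its underside. At the start it lies on the glue-up board under the caul; both of its ends show.
- pale_blank: The next blank: loose three-ply wooden bar, pale - dark - pale wood, same size and axes as the dark one (160 x 40 x 30 mm, origin at the centre of its underside). It starts flat on the table.
- caul: Caul (pressing board): loose plywood slab with a cork underside, 100 (x) x 60 (y) x 21 mm (z), 0.085 kg. Origin: centre of its underside. Lies across the top of the blank in the press, its x along the blank, overhanging the blank by 10 mm on each long side.
- weight: Iron weight, about 0.8 kg: dark block 80 (x) x 50 (y) x 34 mm (z) with a 12 mm thick round steel bar handle on top that runs along x; the bar's axis is 64 mm above the origin, straight for 52 mm, and 22 mm are free between bar and block. Origin: centre of its underside. Starts on top of the caul.
- cork_mat: Brown cork mat, fixed, 220 (x) x 150 (y) x 4 mm: the place to set the weight and the caul aside, next to each other, anywhere wholly on it. Origin: centre of its underside; its top is 4 mm above.
- rack: Drying rack, fixed: five pale slats on two rails, 220 (x) x 172 (y) mm, slat tops 28 mm above its origin (centre of underside). Upright 8 mm dowels, 20 mm above the slats, at x +-95 mm and y -79, 0, +79 mm part two bays along x: the bay at y = +40 mm holds the striped blank, the bay centred at y = -40 mm, x = 0 is empty and takes the dark blank, length along x.
- striped_blank: Bystander: wooden blank striped pale and dark along its length, loose, 160 x 40 x 30 mm, origin at the centre of its underside, drying in the rack's bay at y = +40 mm.
- glue_bottle: Bystander: white glue bottle, loose, 54 mm across, 146 mm tall, standing just beyond the far end of the glue-up board (about 0.18 m from its centre). Origin: centre of its underside.

How it is judged (in metres and radians):
On the way, in this order (a step that is already met when the one before it is completed fails the run):
1. the weight and the caul both lie on the cork mat, the dark blank still on the glue-up board (x of weight in the frame of cork_mat between -0.095 and 0.095 m and y of weight in the frame of cork_mat between -0.06 and 0.06 m and z of weight in the frame of cork_mat between -0.002 and 0.01 m and linear speed of each of weight, caul below 0.02 m/s and x of caul in the frame of cork_mat between -0.095 and 0.095 m and y of caul in the frame of cork_mat between -0.06 and 0.06 m and z of caul in the frame of cork_mat between -0.002 and 0.01 m and x of dark_blank in the frame of press between -0.03 and 0.03 m and y of dark_blank in the frame of press between -0.02 and 0.02 m and z of dark_blank in the frame of press between 0.01 and 0.026 m), for 0.2 s.
2. the dark blank lies in the empty bay of the drying rack (x of dark_blank in the frame of rack between -0.02 and 0.02 m and y of dark_blank in the frame of rack between -0.055 and -0.025 m and z of dark_blank in the frame of rack between 0.022 and 0.034 m and angle between the x axis of dark_blank and the x axis of rack, either way round below 0.15 rad and linear speed of dark_blank below 0.02 m/s), for 0.2 s.
3. the pale blank lies on the glue-up board between the stops (x of pale_blank in the frame of press between -0.013 and 0.013 m and y of pale_blank in the frame of press between -0.011 and 0.011 m and z of pale_blank in the frame of press between 0.012 and 0.024 m and angle between the x axis of pale_blank and the x axis of press, either way round below 0.17 rad and linear speed of pale_blank below 0.02 m/s), for 0.2 s.
4. the caul lies centred on the pale blank (all of step 3 and x of caul in the frame of pale_blank between -0.015 and 0.015 m and y of caul in the frame of pale_blank between -0.012 and 0.012 m and z of caul in the frame of pale_blank between 0.024 and 0.036 m and angle between the x axis of caul and the x axis of pale_blank, either way round below 0.17 rad and linear speed of caul below 0.02 m/s), for 0.2 s.
At the end, for the whole second after the job is handed in: At rest: dark blank on the slats in the empty bay (20 mm along, 15 across, 0.15 rad); pale blank on the board between the stops (13, 11 mm, 0.17 rad); caul centred on it (15, 12 mm, 0.17 rad); weight centred on the caul (15, 12 mm, 0.2 rad) (all of step 2 and all of step 4 and x of weight in the frame of caul between -0.015 and 0.015 m and y of weight in the frame of caul between -0.012 and 0.012 m and z of weight in the frame of caul between 0.015 and 0.027 m and angle between the x axis of weight and the x axis of caul, either way round below 0.2 rad and linear speed of weight below 0.02 m/s); the robot touches nothing.
It fails at once if the striped blank that is drying is moved by more than 15 mm (distance of striped_blank from where it was at the start of the episode above 0.015 m).
It fails at once if the glue bottle is moved by more than 30 mm (distance of glue_bottle from where it was at the start of the episode above 0.03 m).
It fails at once if the weight is dropped or banged onto the caul (over 100 N) (contact force between weight and caul above 100 N).
It also fails if it takes over 144 s, if anything falls off the work surface, if the arm or the gripper's body presses on something with over 40 N, if the wrist force passes 120 N, or if a joint passes its speed limit or range.

## Working session

There is one attempt and no reset: what is moved stays moved. The work goes in short steps, Python scripts to look and compute and a tool call to move; the robot and the scene stay as the last step left them, time stands still between calls to the robot, and variables do not carry over. Pictures are saved under pics/ and viewed, about 12 in all and at most 16, crops included, and the job is handed in when it is done.

Besides the shell and the picture viewer there is one more tool, called after "Request:" as a command line: name --argument value ..., lists and objects as JSON in quotes. apply_moves: Moves the arm, as the interface text tells. Its arguments: {"type":"object","properties":{"targets":{"type":"array","items":{"type":"array"}},"hand":{"type":"number"},"squeeze":{"type":"number"}},"required":["targets"]}

```bash
mkdir -p pics; ls; cat > h.py <<'E'
from cell import env
import numpy as np, cv2
def shot(name):
    return env.read_camera(name)
def save(p,fn):
    cv2.imwrite('pics/'+fn, cv2.cvtColor(p['image'],cv2.COLOR_RGB2BGR))
def ray(p,uv,z):
    """pixels (n,2) -> world xy on plane z"""
    K=np.array(p['camera_matrix']);T=np.array(p['camera_from_world'])
    R,t=T[:3,:3],T[:3,3]; c=-R.T@t
    uv=np.atleast_2d(uv).astype(float)
    d=(R.T@np.linalg.inv(K)@np.c_[uv,np.ones(len(uv))].T).T
    return c+d*((z-c[2])/d[:,2])[:,None]
def proj(p,X):
    K=np.array(p['camera_matrix']);T=np.array(p['camera_from_world'])
    X=np.atleast_2d(X).astype(float); q=(K@(T[:3,:3]@X.T+T[:3,3:])).T
    return q[:,:2]/q[:,2:]
E
python3 - <<'E'
from h import *
for n in ('top','side'):
    p=shot(n); save(p,n+'0.png')
    T=np.array(p['camera_from_world']); print(n,p['camera_matrix'],-T[:3,:3].T@T[:3,3])
    for o in ['press','dark_blank','pale_blank','caul','weight','cork_mat','rack','striped_blank','glue_bottle']:
        for r in env.regions_of(p,o)[:2]:
            m=r['region'].astype(np.uint8); (c,s,a)=cv2.minAreaRect(cv2.findNonZero(m))
            print(o,round(r['conf'],2),np.round(r['rect']),np.round(c),np.round(s),round(a,1))
o=env.get_obs();print(o)
E
```

```text
pics
top [[541.71825433   0.         274.34457183]
 [  0.         541.71825433 212.43542127]
 [  0.           0.           1.        ]] [ 0.3647159  -0.02302033  1.67392106]
press 0.96 [370. 208. 410. 286.] [387. 249.] [74. 38.] 85.9
dark_blank 0.85 [377. 221. 400. 273.] [388. 247.] [54. 16.] 84.8
pale_blank 0.7 [239. 221. 254. 272.] [245. 244.] [14. 53.] 3.6
pale_blank 0.17 [286. 195. 345. 269.] [315. 231.] [71. 57.] 89.1
caul 0.74 [376. 231. 402. 268.] [389. 248.] [34. 21.] 83.9
weight 0.57 [384. 231. 404. 261.] [394. 246.] [28. 19.] 85.2
cork_mat 0.86 [158. 198. 213. 268.] [182. 233.] [71. 50.] 85.1
rack 0.88 [286. 196. 344. 267.] [315. 231.] [71. 56.] 88.8
striped_blank 0.64 [297. 202. 312. 257.] [304. 230.] [51. 13.] 90.0
striped_blank 0.53 [378. 230. 403. 265.] [384. 251.] [36. 18.] 58.7
glue_bottle 0.59 [376. 176. 399. 201.] [388. 187.] [18. 24.] 51.3
side [[491.29965504   0.         270.81182744]
 [  0.         491.29965504 210.25445843]
 [  0.           0.           1.        ]] [ 0.54811532 -0.91683085  0.73908319]
press 0.56 [149. 332. 287. 405.] [214. 366.] [ 59. 137.] 81
[... 567 characters left out ...]
8. 33.] 90.0
{'time_s': 1.0, 'qpos': array([-63.64834779,  18.39111475,  -4.01413175,  83.10707433,
         1.29660003,  78.53980201,  -3.25954512]), 'joint_velocities': array([ 0.00078579, -0.06861893, -0.01366925,  0.05684548,  0.0424125 ,
       -0.05612223, -0.05524367]), 'effort': array([ 5.37725555e-04, -4.91114438e+01, -4.02583089e-01, -3.12772644e+01,
       -6.38035778e-02,  3.38630006e-02,  3.57886819e-06]), 'tool_pos': array([0.28034922, 0.58647026, 0.22259963]), 'tool_rot': array([1.79992781e+02, 4.84071033e-03, 1.54456038e+02]), 'force': array([-0.0056094,  0.2031984,  0.065271 ]), 'wrist_torque': array([-0.02254774, -0.01438705, -0.0152138 ]), 'grip_width': 0.0874947736749808}
```

```bash
python3 - <<'E'
import cv2
a=cv2.imread('pics/top0.png')[160:300,140:430]; cv2.imwrite('pics/top0c.png',cv2.resize(a,None,fx=2.75,fy=2.75,interpolation=cv2.INTER_CUBIC))
a=cv2.imread('pics/side0.png')[150:415,140:360]; cv2.imwrite('pics/side0c.png',cv2.resize(a,None,fx=2.2,fy=2.2,interpolation=cv2.INTER_CUBIC))
E
```

```text
(no output)
```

View pics/top0c.png

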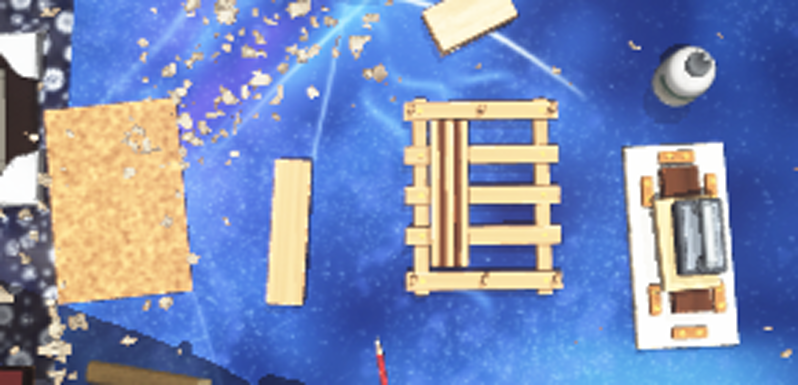

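View pics/side0c.png

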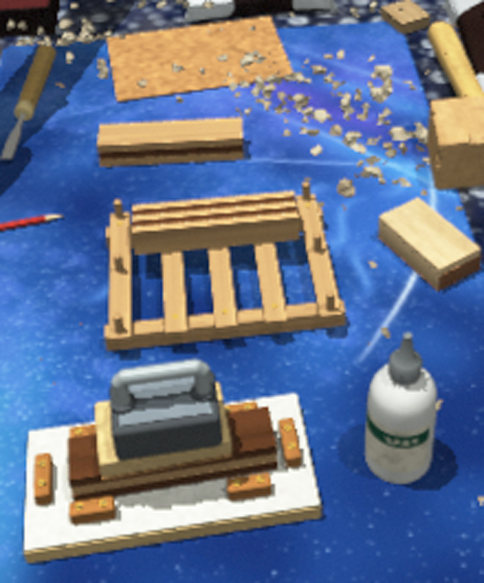

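```bash
cat >> h.py <<'E'
from scipy.optimize import least_squares
def box(x,y,z0,z1): return [(a*x/2,b*y/2,c) for a in(-1,1) for b in(-1,1) for c in(z0,z1)]
S=dict(press=box(.226,.112,0,.018),dark_blank=box(.16,.04,0,.03),pale_blank=box(.16,.04,0,.03),caul=box(.1,.06,0,.021),
 weight=box(.08,.05,0,.034)+box(.064,.012,.058,.07),cork_mat=box(.22,.15,0,.004),rack=box(.22,.172,.0,.028),
 striped_blank=box(.16,.04,0,.03),glue_bottle=[(.027*np.cos(t),.027*np.sin(t),z) for t in np.arange(0,6.2,.3) for z in(0,.1)]+[(0,0,.146)])
TH=np.arange(0,2*np.pi,np.pi/36);D=np.c_[np.cos(TH),np.sin(TH)]
def sup(q): return (q@D.T).max(0)
def regs(o,names=('top','side')):
    out=[]
    for n in names:
        p=shot(n); r=env.regions_of(p,o)
        if r: out.append((p,r[0]))
    return out
def fit(o,z,rs,x0=None,yaw0=0.):
    """pose x,y,yaw of object o with underside at z from silhouettes in list of (picture,detection)"""
    obs=[(p,sup(cv2.findNonZero(r['region'].astype(np.uint8))[:,0].astype(float))+.5) for p,r in rs]
    if x0 is None:
        p,r=rs[0]; b=r['rect']; x0=ray(p,[(b[0]+b[2])/2,(b[1]+b[3])/2],z+.015)[0,:2]
    M=np.array(S[o])
    def f(v):
        c,s=np.cos(v[2]),np.sin(v[2]); X=M@np.array([[c,s,0],[-s,c,0],[0,0,1]])+[v[0],v[1],z]
        return np.concatenate([sup(proj(p,X))-h for p,h in obs])
    R=least_squares(f,[x0[0],x0[1],yaw0],x_scale=[.01,.01,.1],loss='soft_l1',diff_step=1e-4)
    return R.x, np.sqrt(np.mean(f(R.x)**2))
E
python3 - <<'E'
from h import *
P={n:shot(n) for n in('top','side')}
for o,z in dict(press=0,dark_blank=.018,pale_blank=0,caul=.048,weight=.069,cork_mat=0,rack=0,striped_blank=.028,glue_bottle=0).items():
    rs=[(p,r[0]) for p in P.values() for r in [env.regions_of(p,o)] if r]
    for k,l in ((rs,'both'),(rs[:1],'top'),(rs[1:],'side')):
        v,e=fit(o,z,k); print(o,l,np.round(v[:2]*1000,1),round(np.degrees(v[2]),1),'rms',round(e,2))
E
```

```text
press both [ 487.5 -372.6] 4.0 rms 16.15
press top [ 487.3 -374.9] 4.0 rms 0.7
press side [ 507.9 -315.4] 9.0 rms 22.27
dark_blank both [ 491.6 -372.8] 5.7 rms 1.19
dark_blank top [ 494.4 -373.5] 7.0 rms 0.74
dark_blank side [ 490.4 -372.7] 4.5 rms 1.2
pale_blank both [489.9  61.6] -1.5 rms 0.76
pale_blank top [489.9  61.6] -1.5 rms 0.76Traceback (most recent call last):
  File "<stdin>", line 6, in <module>
  File "h.py", line 35, in fit
    p,r=rs[0]; b=r['rect']; x0=ray(p,[(b[0]+b[2])/2,(b[1]+b[3])/2],z+.015)[0,:2]
        ~~^^^
IndexError: list index out of range
```

```bash
cat >> h.py <<'E'
def find(o,z,P,yaw0=0.,x0=None,show=True):
    """best-fitting detection per view, then joint fit"""
    rs=[];txt=''
    for n,p in P.items():
        c=[(fit(o,z,[(p,r)],x0,yaw0),r) for r in env.regions_of(p,o)[:3]]
        if not c: txt+=' %s:none'%n; continue
        (v,e),r=min(c,key=lambda t:t[0][1])
        txt+=' %s:%s %.1fdeg e%.1f'%(n,np.round(v[:2]*1000,1),np.degrees(v[2]),e)
        if e<2.5: rs.append((p,r))
    if not rs: print(o,'FAIL',txt); return None
    v,e=fit(o,z,rs,x0,yaw0)
    if show: print(o,np.round(v[:2]*1000,1),'yaw %.1f rms %.2f |'%(np.degrees(v[2]),e),txt)
    return v
E
python3 - <<'E'
from h import *
P={n:shot(n) for n in('top','side')}
for o,z in dict(press=0,dark_blank=.018,pale_blank=0,caul=.048,weight=.069,cork_mat=0,rack=0,striped_blank=.028,glue_bottle=0).items():
    find(o,z,P)
E
```

```text
press [ 487.  -373.9] yaw 4.0 rms 0.86 |  top:[ 487.7 -374.6] 4.2deg e0.6 side:[ 486.8 -373.5] 3.8deg e1.1
dark_blank [ 491.4 -374.1] yaw 4.8 rms 0.67 |  top:[ 493.  -374.9] 5.6deg e0.6 side:[ 490.8 -373.8] 4.4deg e0.5
pale_blank [490.1  61.4] yaw -2.6 rms 0.90 |  top:[491.   61.2] -1.7deg e1.2 side:[489.8  61.5] -3.6deg e0.4
caul FAIL  top:[ 484.6 -369.6] 7.8deg e3.5 side:[ 484.  -370.2] 7.5deg e5.4
weight [ 489.5 -378. ] yaw 4.4 rms 1.69 |  top:none side:[ 489.5 -378. ] 4.4deg e1.7
cork_mat [521.8 257.7] yaw 7.6 rms 0.92 |  top:[522.2 257.2] 7.5deg e0.6 side:[521.  260.4] 7.9deg e1.1
rack [ 535.3 -145.2] yaw 2.2 rms 1.98 |  top:[ 535.4 -152.7] 2.2deg e1.3 side:[ 535.1 -139.5] 2.1deg e1.4
striped_blank [ 534.7 -114.1] yaw 1.8 rms 0.88 |  top:[ 535.2 -115.2] 1.8deg e0.7 side:[ 534.5 -112.5] 1.8deg e0.9
glue_bottle [ 671.8 -371.9] yaw 14.8 rms 1.12 |  top:[ 671.5 -371. ] -1.9deg e0.7 side:[ 671.9 -372.2] -2.6deg e1.4
```

Request:
apply_moves --targets '[[[180,-350,20],[0,0,-1.1]],[[180,-350,20],[0,0,-1.1]],[[180,-350,20],[0,0,-1.1]],[[180,-350,20],[0,0,-1.1]],[[180,-350,20],[0,0,-1.1]],[[180,-350,20],[0,0,-1.1]],[[180,-350,20],[0,0,-1.1]],[[180,-350,20],[0,0,-1.1]]]' --hand 87

```text
time_s: 3.2
tool_pos: [0.4614, 0.2338, 0.2431]
tool_rot: [179.9, -0.0, 91.1]
force: [0.3, 0.1, 0.1]
grip_width: 0.0863
```

Request:
apply_moves --targets '[[[40,-380,0],[0,0,-1.1]],[[40,-380,0],[0,0,-1.1]],[[40,-380,0],[0,0,-1.1]],[[40,-380,0],[0,0,-1.1]],[[40,-380,0],[0,0,-1.1]],[[40,-380,0],[0,0,-1.1]],[[40,-380,0],[0,0,-1.1]],[[40,-380,0],[0,0,-1.1]]]'

```text
time_s: 4.0
tool_pos: [0.4998, -0.1481, 0.2432]
tool_rot: [179.9, -0.0, 27.9]
force: [1.0, -0.3, -0.5]
grip_width: 0.0871
```

```bash
python3 - <<'E'
from h import *
# rack with dowels, refit; weight again
S['rack']=box(.22,.172,.0,.028)+[(x,y,.048) for x in(-.099,.099) for y in(-.083,.083)]
P={n:shot(n) for n in('top','side')}
for o,z in dict(rack=0,weight=.069,press=0,cork_mat=0,striped_blank=.028).items(): find(o,z,P)
o=env.get_obs();print(o['tool_pos'],o['tool_rot'],o['qpos'])
E
```

```text
rack FAIL  top:[535.1 -91.5] 1.5deg e13.6 side:[ 534.7 -138.9] 1.8deg e3.5
weight [ 489.8 -378.8] yaw 3.9 rms 1.37 |  top:[ 490.9 -379.8] 4.5deg e1.1 side:[ 489.4 -378.1] 3.5deg e1.5
press [ 486.6 -373.7] yaw 3.5 rms 0.90 |  top:[ 488. -374.] 3.9deg e1.1 side:[ 486.3 -373.7] 3.4deg e0.6
cork_mat [523.6 257.8] yaw 7.1 rms 1.41 |  top:[525.4 256.8] 7.6deg e1.3 side:[521.9 261.1] 6.9deg e1.4
striped_blank [ 534.4 -113. ] yaw 1.9 rms 1.05 |  top:[ 603.7 -113.3] -1.0deg e12.4 side:[ 534.4 -113. ] 1.9deg e1.1
[ 0.50043427 -0.14271118  0.24262061] [ 1.79999930e+02 -7.52751292e-03  2.84987772e+01] [-23.03745264   1.32236278  36.93847475 100.86796869  -0.81731457
  78.07059588 -47.43865383]
```

Request:
apply_moves --targets '[[[-10,-236,-60],[0,0,-0.426]],[[-10,-236,-60],[0,0,-0.426]],[[-10,-236,-60],[0,0,-0.426]],[[-10,-236,-60],[0,0,-0.426]],[[-10,-236,-60],[0,0,-0.426]],[[-10,-236,-60],[0,0,-0.426]],[[-10,-236,-60],[0,0,-0.426]]]'

```text
time_s: 5.3
tool_pos: [0.4895, -0.3802, 0.1818]
tool_rot: [-180.0, 0.1, 3.9]
force: [0.6, 0.7, 0.1]
grip_width: 0.0869
```

```bash
python3 - <<'E'
from h import *
o=env.get_obs();print(o['tool_pos'],o['tool_rot'],o['qpos'])
S['rack']=box(.22,.172,.0,.028)+[(x,y,.048) for x in(-.099,.099) for y in(-.083,.083)]
P={n:shot(n) for n in('top','side')}
for o,z in dict(rack=0,striped_blank=.028,weight=.069).items(): find(o,z,P)
a=P['side']['image'][290:420,120:360]; cv2.imwrite('pics/s1.png',cv2.cvtColor(cv2.resize(a,None,fx=3,fy=3,interpolation=cv2.INTER_CUBIC),cv2.COLOR_RGB2BGR))
E
```

```text
[ 0.48949827 -0.38022401  0.18184493] [-1.79985937e+02  1.03804598e-01  3.87094443e+00] [ -2.19099779  20.35911625  47.11878316  92.2480509  -15.2933974
  74.21316449 -38.77139401]
rack [ 536.8 -152.4] yaw 1.9 rms 1.17 |  top:[ 536.8 -152.4] 1.9deg e1.2 side:[ 548.2 -126.1] -5.3deg e10.7
striped_blank [ 534.5 -115.2] yaw 1.8 rms 0.69 |  top:[ 534.5 -115.2] 1.8deg e0.7 side:[ 558.2 -107.5] 6.9deg e7.5
weight [ 490.2 -378.3] yaw 4.8 rms 1.75 |  top:none side:[ 490.2 -378.3] 4.8deg e1.7
```

View pics/s1.png

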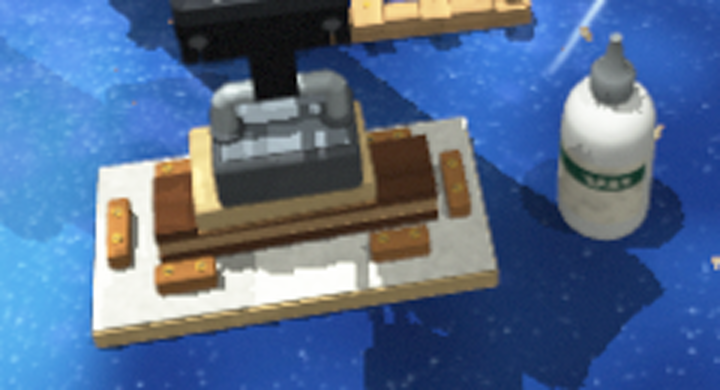

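Request:
apply_moves --targets '[[[0,1,-30],[0,0,0]],[[0,1,-55],[0,0,0]],[[0,1,-68],[0,0,0]],[[0,1,-68],[0,0,0]],[[0,1,-68],[0,0,0]]]'

```text
time_s: 6.2
tool_pos: [0.4907, -0.3788, 0.1154]
tool_rot: [180.0, -0.0, 4.0]
force: [0.0, -0.1, 0.3]
grip_width: 0.0873
```

Request:
apply_moves --targets '[[[0,0,0],[0,0,0]],[[0,0,0],[0,0,0]],[[0,0,0],[0,0,0]],[[0,0,0],[0,0,0]],[[0,0,0],[0,0,0]],[[0,0,0],[0,0,0]],[[0,0,0],[0,0,0]],[[0,0,0],[0,0,0]]]' --hand 0 --squeeze 50

```text
time_s: 7.0
tool_pos: [0.4903, -0.3785, 0.1146]
tool_rot: [180.0, 0.0, 4.0]
force: [-0.1, 0.4, -0.7]
grip_width: 0.0311
```

Request:
apply_moves --targets '[[[0,0,0],[0,0,0]],[[0,0,0],[0,0,0]],[[0,0,0],[0,0,0]],[[0,0,0],[0,0,0]],[[0,0,0],[0,0,0]],[[0,0,0],[0,0,0]]]'

```text
time_s: 7.6
tool_pos: [0.4903, -0.3789, 0.1146]
tool_rot: [180.0, -0.0, 4.0]
force: [1.3, -1.6, -1.3]
grip_width: 0.0103
```

Request:
apply_moves --targets '[[[0,0,5],[0,0,0]],[[0,0,15],[0,0,0]],[[0,0,35],[0,0,0]],[[0,0,70],[0,0,0]],[[0,0,100],[0,0,0]],[[0,0,120],[0,0,0]],[[0,0,120],[0,0,0]]]'

```text
time_s: 8.3
tool_pos: [0.4912, -0.3794, 0.2377]
tool_rot: [179.9, -0.2, 4.0]
force: [0.7, -0.9, -8.9]
grip_width: 0.0106
```

Request:
apply_moves --targets '[[[0,15,0],[0,0,0]],[[0,45,0],[0,0,0]],[[0,85,0],[0,0,0]],[[0,130,0],[0,0,0]],[[0,175,0],[0,0,0]],[[0,220,0],[0,0,0]],[[0,265,0],[0,0,0]],[[0,310,0],[0,0,0]]]'

```text
time_s: 9.1
tool_pos: [0.4884, -0.0666, 0.2328]
tool_rot: [-180.0, 0.2, 4.0]
force: [1.6, -0.1, -8.6]
grip_width: 0.0103
```

Request:
apply_moves --targets '[[[-2,45,0],[0,0,0.01]],[[-4,90,0],[0,0,0.02]],[[-6,135,0],[0,0,0.03]],[[-10,180,0],[0,0,0.04]],[[-14,225,0],[0,0,0.05]],[[-18,265,0],[0,0,0.06]],[[-22,295,0],[0,0,0.06]],[[-23,319,0],[0,0,0.06]]]'

```text
time_s: 9.9
tool_pos: [0.4648, 0.2525, 0.2321]
tool_rot: [179.9, 0.3, 7.6]
force: [-0.4, -0.2, -8.3]
grip_width: 0.0105
```

Request:
apply_moves --targets '[[[0,0,-30],[0,0,0]],[[0,0,-70],[0,0,0]],[[0,0,-110],[0,0,0]],[[0,0,-140],[0,0,0]],[[0,0,-155],[0,0,0]],[[0,0,-165],[0,0,0]],[[0,0,-170],[0,0,0]]]'

```text
time_s: 10.6
tool_pos: [0.4661, 0.2497, 0.0627]
tool_rot: [179.9, 0.2, 7.4]
force: [1.0, -0.9, -8.3]
grip_width: 0.0109
```

```bash
python3 - <<'E'
from h import *
o=env.get_obs();print(o['tool_pos'],o['tool_rot'],o['qpos'],o['force'])
P={n:shot(n) for n in('top','side')}
for o,z in dict(caul=.048,dark_blank=.018,press=0,rack=0,pale_blank=0).items(): find(o,z,P)
find('weight',.018,P)
E
```

```text
[0.46608688 0.24968324 0.06274507] [1.79905407e+02 1.66465933e-01 7.43066593e+00] [ -46.69114748   12.02112022   17.26773213  111.15266612   -4.16977752
   57.61230317 -110.1013846 ] [ 1.01596213 -0.8663691  -8.27208627]
caul [ 484.6 -370.7] yaw 6.2 rms 1.22 |  top:[ 486.2 -371.1] 5.6deg e1.3 side:[ 484.2 -370.5] 6.7deg e1.0
dark_blank [ 491.4 -373.6] yaw 4.6 rms 0.93 |  top:[ 493.1 -374.9] 5.6deg e0.6 side:[ 490.8 -372.6] 3.8deg e1.0
press [ 486.7 -374.6] yaw 3.7 rms 0.87 |  top:[ 487.3 -375.8] 3.7deg e0.5 side:[ 486.4 -373.7] 3.7deg e1.1
rack [ 536.3 -145.8] yaw 1.1 rms 2.07 |  top:[ 537.5 -153.2] 1.9deg e1.5 side:[ 534.9 -139.8] 2.1deg e1.4
pale_blank [489.4  61.9] yaw -2.2 rms 0.88 |  top:[489.4  62. ] -1.9deg e0.4 side:[489.3  61.6] -3.5deg e1.1
weight [467.2 253.2] yaw 6.8 rms 1.76 |  top:[454.9 226.2] 7.4deg e8.4 side:[467.2 253.2] 6.8deg e1.8
```

Request:
apply_moves --targets '[[[0,0,-5],[0,0,0]],[[0,0,-9],[0,0,0]],[[0,0,-11],[0,0,0]],[[0,0,-12],[0,0,0]],[[0,0,-13],[0,0,0]],[[0,0,-13],[0,0,0]]]'

```text
time_s: 11.9
tool_pos: [0.4673, 0.2505, 0.0515]
tool_rot: [180.0, 0.0, 7.4]
force: [0.2, 0.9, -9.0]
grip_width: 0.0105
```

Request:
apply_moves --targets '[[[0,0,-1],[0,0,0]],[[0,0,-2],[0,0,0]],[[0,0,-3],[0,0,0]],[[0,0,-3],[0,0,0]]]'

```text
time_s: 12.3
tool_pos: [0.4675, 0.2505, 0.0495]
tool_rot: [-180.0, -0.0, 7.4]
force: [-1.2, -0.4, -0.1]
grip_width: 0.0108
```

Request:
apply_moves --targets '[[[0,0,0],[0,0,0]],[[0,0,0],[0,0,0]],[[0,0,0],[0,0,0]],[[0,0,0],[0,0,0]],[[0,0,0],[0,0,0]]]' --hand 87

```text
time_s: 12.8
tool_pos: [0.4676, 0.2507, 0.0488]
tool_rot: [-180.0, -0.0, 7.4]
force: [0.8, 0.1, -0.3]
grip_width: 0.0431
```

Request:
apply_moves --targets '[[[0,0,30],[0,0,0]],[[0,0,75],[0,0,0]],[[0,-10,110],[0,0,0]],[[0,-50,130],[0,0,0]],[[5,-95,140],[0,0,0]],[[8,-140,140],[0,0,0]],[[12,-190,140],[0,0,0]],[[14,-240,140],[0,0,0]]]'

```text
time_s: 13.6
tool_pos: [0.4815, 0.0089, 0.189]
tool_rot: [-180.0, -0.1, 7.5]
force: [1.5, 0.6, 0.2]
grip_width: 0.0867
```

Request:
apply_moves --targets '[[[2,-50,0],[0,0,0]],[[4,-100,0],[0,0,-0.01]],[[4,-150,0],[0,0,-0.02]],[[4,-200,0],[0,0,-0.03]],[[4,-250,0],[0,0,-0.03]],[[4,-300,-10],[0,0,-0.03]],[[4,-350,-30],[0,0,-0.03]],[[4,-381,-50],[0,0,-0.03]]]'

```text
time_s: 14.4
tool_pos: [0.4853, -0.374, 0.1389]
tool_rot: [179.8, -0.1, 5.6]
force: [1.1, -0.0, 0.5]
grip_width: 0.087
```

```bash
python3 - <<'E'
from h import *
o=env.get_obs();print(o['tool_pos'],o['tool_rot'],o['qpos'],o['force'],o['grip_width'])
P={n:shot(n) for n in('top','side')}
for o,z in dict(weight=.004,cork_mat=0,pale_blank=0).items(): find(o,z,P)
E
```

```text
[ 0.48528968 -0.37397102  0.13886487] [ 1.79837615e+02 -8.51069098e-02  5.63027041e+00] [ -3.48220962  21.68557857  47.98681213  96.43725993 -17.01424687
  69.33509518 -35.85004539] [ 1.09240866 -0.02087908  0.54373762] 0.0869555586504467
weight [468.9 248.8] yaw 8.6 rms 0.66 |  top:[468.9 248.8] 8.6deg e0.7 side:[512.1 324.5] 2.9deg e13.0
cork_mat [522.1 257.5] yaw 7.1 rms 0.68 |  top:[522.1 257.5] 7.1deg e0.7 side:[573.  279.3] 13.3deg e11.9
pale_blank [490.6  60.2] yaw -1.9 rms 0.29 |  top:[490.6  60.2] -1.9deg e0.3 side:[569.9 -75. ] 6.2deg e7.8
```

Request:
apply_moves --targets '[[[0,0,-30],[0,0,0]],[[0,0,-60],[0,0,0]],[[0,0,-80],[0,0,0]],[[0,0,-87],[0,0,0]],[[0,0,-87],[0,0,0]],[[0,0,-87],[0,0,0]]]'

```text
time_s: 15.4
tool_pos: [0.4864, -0.3705, 0.0531]
tool_rot: [179.9, -0.1, 5.8]
force: [0.9, -0.4, 0.2]
grip_width: 0.0872
```

Request:
apply_moves --targets '[[[0,0,0],[0,0,0]],[[0,0,0],[0,0,0]],[[0,0,0],[0,0,0]],[[0,0,0],[0,0,0]],[[0,0,0],[0,0,0]],[[0,0,0],[0,0,0]],[[0,0,0],[0,0,0]]]' --hand 0 --squeeze 25

```text
time_s: 16.1
tool_pos: [0.4854, -0.3704, 0.0518]
tool_rot: [180.0, -0.0, 5.7]
force: [-0.4, 0.3, 2.4]
grip_width: 0.0598
```

Request:
apply_moves --targets '[[[0,0,5],[0,0,0]],[[0,0,15],[0,0,0]],[[0,0,40],[0,0,0]],[[0,0,80],[0,0,0]],[[0,10,100],[0,0,0]],[[0,45,110],[0,0,0]],[[0,90,110],[0,0,0]],[[5,135,110],[0,0,0]]]'

```text
time_s: 16.9
tool_pos: [0.4897, -0.235, 0.1626]
tool_rot: [180.0, -0.1, 5.6]
force: [0.7, 1.2, -0.8]
grip_width: 0.0599
```

Request:
apply_moves --targets '[[[10,48,10],[0,0,0]],[[20,96,10],[0,0,0]],[[30,144,10],[0,0,0]],[[40,192,10],[0,0,0]],[[50,240,10],[0,0,0]],[[58,288,10],[0,0,0]],[[66,336,10],[0,0,0.01]],[[74,380,10],[0,0,0.02]]]'

```text
time_s: 17.7
tool_pos: [0.5643, 0.1472, 0.1723]
tool_rot: [-180.0, -0.0, 6.9]
force: [0.9, -0.1, -0.7]
grip_width: 0.0595
```

Request:
apply_moves --targets '[[[4,45,0],[0,0,0.01]],[[8,85,-10],[0,0,0.01]],[[8,112,-40],[0,0,0.01]],[[8,119,-80],[0,0,0.01]],[[8,119,-115],[0,0,0.01]],[[8,119,-140],[0,0,0.01]],[[8,119,-150],[0,0,0.01]],[[8,119,-150],[0,0,0.01]]]'

```text
time_s: 18.5
tool_pos: [0.5715, 0.2631, 0.0206]
tool_rot: [179.9, 0.1, 7.4]
force: [-0.2, 0.1, -0.6]
grip_width: 0.0601
```

```bash
python3 - <<'E'
from h import *
o=env.get_obs();print(o['tool_pos'],o['tool_rot'],o['qpos'],o['force'],o['grip_width'])
P={n:shot(n) for n in('top','side')}
for o,z in dict(dark_blank=.018,press=0).items(): find(o,z,P)
print(proj(P['top'],[[.4867,-.374,.018],[.536,-.152,.028]]))
E
```

```text
[0.57152751 0.26306111 0.02064583] [1.79921154e+02 1.27449494e-01 7.42148879e+00] [-48.27078286  27.33832727  26.49152605  98.76589293 -14.03610108
  57.34592022 -99.25620928] [-0.17856878  0.13541298 -0.55331062] 0.06008586349609912
dark_blank [ 491.1 -373.6] yaw 5.1 rms 1.12 |  top:[ 491.8 -374.6] 5.8deg e0.9 side:[ 490.7 -372.5] 4.1deg e1.3
press [ 486.5 -373.5] yaw 3.7 rms 1.02 |  top:none side:[ 486.5 -373.5] 3.7deg e1.0
[[386.96117302 248.86230713]
 [314.94409694 230.72941401]]
```

Request:
apply_moves --targets '[[[0,0,-4],[0,0,0]],[[0,0,-8],[0,0,0]],[[0,0,-10],[0,0,0]],[[0,0,-11],[0,0,0]],[[0,0,-12],[0,0,0]],[[0,0,-12],[0,0,0]]]'

```text
time_s: 19.4
tool_pos: [0.5722, 0.2636, 0.0094]
tool_rot: [180.0, 0.0, 7.4]
force: [0.2, -0.3, 0.3]
grip_width: 0.0598
```

Request:
apply_moves --targets '[[[0,0,-1],[0,0,0]],[[0,0,-1.5],[0,0,0]],[[0,0,-1.5],[0,0,0]]]'

```text
time_s: 19.7
tool_pos: [0.5723, 0.2636, 0.008]
tool_rot: [180.0, 0.0, 7.4]
force: [1.1, -0.1, -1.3]
grip_width: 0.0598
```

Request:
apply_moves --targets '[[[0,0,0],[0,0,0]],[[0,0,0],[0,0,0]],[[0,0,0],[0,0,0]],[[0,0,0],[0,0,0]],[[0,0,0],[0,0,0]]]' --hand 87

```text
time_s: 20.2
tool_pos: [0.5723, 0.2638, 0.0082]
tool_rot: [-180.0, -0.0, 7.4]
force: [0.8, 0.3, -0.2]
grip_width: 0.0854
```

Request:
apply_moves --targets '[[[0,0,20],[0,0,0]],[[0,0,60],[0,0,0]],[[0,0,105],[0,0,0]],[[-10,-30,135],[0,0,0]],[[-20,-75,150],[0,0,0]],[[-30,-120,150],[0,0,0]],[[-40,-168,150],[0,0,0]],[[-50,-216,150],[0,0,0]]]'

```text
time_s: 21.0
tool_pos: [0.5218, 0.046, 0.1584]
tool_rot: [-180.0, -0.1, 7.5]
force: [1.4, -0.5, 0.0]
grip_width: 0.0873
```

```bash
python3 - <<'E'
from h import *
o=env.get_obs();print(o['tool_pos'],o['tool_rot'],o['force'],o['grip_width'])
P={n:shot(n) for n in('top','side')}
for o,z in dict(weight=.004,caul=.004,dark_blank=.018).items(): find(o,z,P)
E
```

```text
[0.52176405 0.04601284 0.15843679] [-1.79973641e+02 -5.20125565e-02  7.46394115e+00] [ 1.37287126 -0.54514277  0.03026584] 0.0873131914590702
weight [468.3 250. ] yaw 7.8 rms 0.72 |  top:[468.3 250. ] 7.8deg e0.7 side:[466.  253.3] 7.2deg e2.5
caul [573.4 263.3] yaw 7.2 rms 1.64 |  top:[572.5 263.3] 7.1deg e0.3 side:[577.3 263.7] 6.5deg e2.1
dark_blank [ 490.6 -373.5] yaw 4.8 rms 1.01 |  top:[ 492.9 -374.9] 6.4deg e1.0 side:[ 490.1 -373.4] 4.2deg e0.6
```

```bash
python3 - <<'E'
from h import *
S['rack']=box(.22,.172,.018,.028)+[(x,y,.048) for x in(-.099,.099) for y in(-.083,.083)]
P={n:shot(n) for n in('top','side')}
v=find('rack',0,P)
x,y,a=.5365,-.153,np.radians(1.9)
R=np.array([[np.cos(a),-np.sin(a)],[np.sin(a),np.cos(a)]])
out=[]
for n,(r0,r1,c0,c1) in dict(top=(185,275,270,360),side=(225,315,180,305)).items():
    f=6 if n=='top' else 6
    im=cv2.resize(np.ascontiguousarray(P[n]['image'][r0:r1,c0:c1,::-1]),None,fx=f,fy=f,interpolation=cv2.INTER_CUBIC)
    def D3(pts,col):
        w=[np.r_[R@np.array(q[:2])+[x,y],q[2]] for q in pts]
        for u in proj(P[n],w): cv2.circle(im,tuple(int(t) for t in ((u-[c0,r0]+.5)*f)),4,col,-1)
    D3([(i*.11,j*.086,.028) for i in(-1,1) for j in(-1,1)],(0,255,0))
    D3([(i*.095,j*.079,.048) for i in(-1,1) for j in(-1,0,1)],(0,0,255))
    out.append(im)
h=540; cv2.imwrite('pics/rack.png',cv2.resize(np.hstack([cv2.resize(i,(int(i.shape[1]*h/i.shape[0]),h)) for i in out]),None,fx=.6,fy=.6,interpolation=cv2.INTER_AREA))
E
```

```text
rack [ 536.4 -153.6] yaw 2.0 rms 1.33 |  top:[ 536.9 -152.7] 2.4deg e1.4 side:[ 536.2 -154.3] 1.7deg e1.2
```

View pics/rack.png

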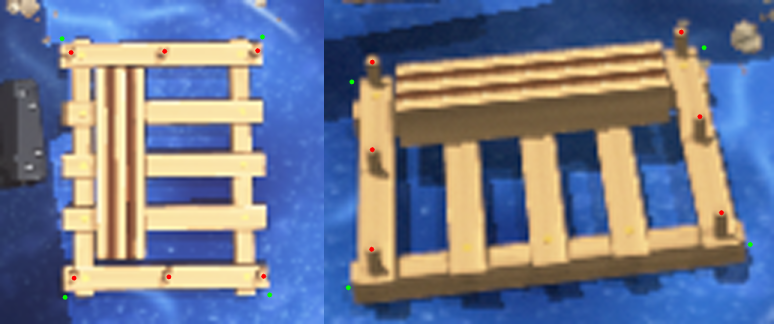

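Request:
apply_moves --targets '[[[-4,-50,0],[0,0,-0.045]],[[-8,-100,0],[0,0,-0.045]],[[-12,-150,0],[0,0,-0.045]],[[-16,-200,0],[0,0,-0.045]],[[-20,-250,0],[0,0,-0.045]],[[-24,-300,0],[0,0,-0.045]],[[-28,-350,0],[0,0,-0.045]],[[-31,-395,-10],[0,0,-0.045]]]'

```text
time_s: 22.4
tool_pos: [0.492, -0.3498, 0.1492]
tool_rot: [179.9, -0.1, 4.9]
force: [0.2, 0.2, 1.1]
grip_width: 0.0868
```

Request:
apply_moves --targets '[[[0,-20,-20],[0,0,0]],[[0,-26,-60],[0,0,0]],[[0,-26,-95],[0,0,0]],[[0,-26,-115],[0,0,0]],[[0,-26,-122],[0,0,0]],[[0,-26,-122],[0,0,0]],[[0,-26,-122],[0,0,0]]]'

```text
time_s: 23.1
tool_pos: [0.4922, -0.3738, 0.0273]
tool_rot: [179.9, -0.1, 4.9]
force: [0.8, -0.5, 1.1]
grip_width: 0.087
```

Request:
apply_moves --targets '[[[0,0,0],[0,0,0]],[[0,0,0],[0,0,0]],[[0,0,0],[0,0,0]],[[0,0,0],[0,0,0]],[[0,0,0],[0,0,0]],[[0,0,0],[0,0,0]],[[0,0,0],[0,0,0]],[[0,0,0],[0,0,0]]]' --hand 0 --squeeze 30

```text
time_s: 23.9
tool_pos: [0.4912, -0.3735, 0.0261]
tool_rot: [180.0, 0.0, 4.9]
force: [-1.0, -0.3, -0.1]
grip_width: 0.04
```

Request:
apply_moves --targets '[[[0,0,5],[0,0,0]],[[0,0,20],[0,0,0]],[[0,0,55],[0,0,0]],[[0,5,90],[0,0,0]],[[8,35,105],[0,0,-0.01]],[[20,78,110],[0,0,-0.03]],[[32,125,110],[0,0,-0.052]],[[44,165,110],[0,0,-0.052]]]'

```text
time_s: 24.7
tool_pos: [0.536, -0.2061, 0.1376]
tool_rot: [-179.9, -0.1, 1.9]
force: [0.5, 0.7, -1.8]
grip_width: 0.0398
```

Request:
apply_moves --targets '[[[3,13,0],[0,0,0]],[[3,15,-20],[0,0,0]],[[3,15,-45],[0,0,0]],[[3,15,-65],[0,0,0]],[[3,15,-80],[0,0,0]],[[3,15,-85],[0,0,0]],[[3,15,-85],[0,0,0]]]'

```text
time_s: 25.4
tool_pos: [0.538, -0.1938, 0.051]
tool_rot: [180.0, 0.0, 1.8]
force: [0.3, 0.5, -1.4]
grip_width: 0.0399
```

```bash
python3 - <<'E'
from h import *
o=env.get_obs();print(o['tool_pos'],o['tool_rot'],o['force'],o['grip_width'])
P={n:shot(n) for n in('top','side')}
for o,z in dict(dark_blank=.043,striped_blank=.028,press=0).items(): find(o,z,P)
a=P['side']['image'][210:330,160:330]; cv2.imwrite('pics/s2.png',cv2.cvtColor(cv2.resize(a,None,fx=3.5,fy=3.5,interpolation=cv2.INTER_CUBIC),cv2.COLOR_RGB2BGR))
E
```

```text
[ 0.53798423 -0.19375145  0.05101014] [1.79984210e+02 4.30803868e-02 1.84176134e+00] [ 0.34066811  0.5001651  -1.38417468] 0.03988531605264775
dark_blank [ 538.5 -192.2] yaw 1.7 rms 0.38 |  top:none side:[ 538.5 -192.2] 1.7deg e0.4
striped_blank [ 534.2 -107.5] yaw 1.1 rms 1.62 |  top:[ 543.6 -107.7] -3.3deg e3.1 side:[ 534.2 -107.5] 1.1deg e1.6
press [ 486.4 -374.7] yaw 3.7 rms 1.08 |  top:[ 486.1 -376.8] 2.9deg e1.0 side:[ 486.4 -373.9] 3.7deg e0.9
```

View pics/s2.png

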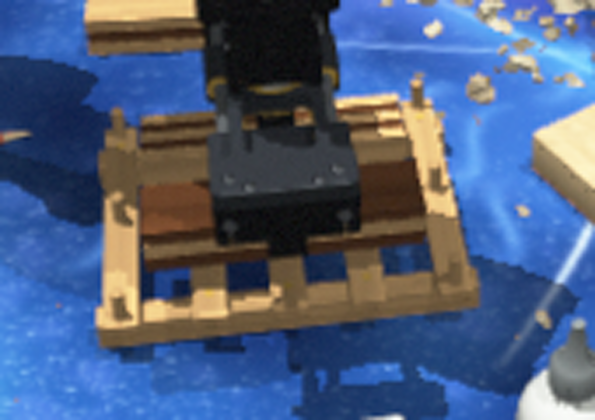

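Request:
apply_moves --targets '[[[0,0,-5],[0,0,0]],[[0,0,-10],[0,0,0]],[[0,0,-12],[0,0,0]],[[0,0,-13],[0,0,0]],[[0,0,-14],[0,0,0]],[[0,0,-15],[0,0,0]],[[0,0,-15],[0,0,0]]]'

```text
time_s: 26.5
tool_pos: [0.5384, -0.1934, 0.0361]
tool_rot: [180.0, -0.0, 1.9]
force: [-0.6, -0.3, -0.7]
grip_width: 0.0399
```

Request:
apply_moves --targets '[[[0,0,-0.7],[0,0,0]],[[0,0,-0.7],[0,0,0]]]'

```text
time_s: 26.7
tool_pos: [0.5384, -0.1934, 0.036]
tool_rot: [-180.0, -0.0, 1.9]
force: [-2.3, 1.3, 5.3]
grip_width: 0.0397
```

Request:
apply_moves --targets '[[[0,0,0],[0,0,0]],[[0,0,0],[0,0,0]],[[0,0,0],[0,0,0]],[[0,0,0],[0,0,0]]]' --hand 58

```text
time_s: 27.1
tool_pos: [0.5382, -0.1933, 0.0352]
tool_rot: [180.0, 0.0, 1.9]
force: [-0.4, -0.1, 0.3]
grip_width: 0.0566
```

Request:
apply_moves --targets '[[[0,0,15],[0,0,0]],[[0,0,45],[0,0,0]],[[0,0,85],[0,0,0]],[[-5,15,115],[0,0,-0.02]],[[-15,50,130],[0,0,-0.04]],[[-25,95,130],[0,0,-0.06]],[[-35,145,130],[0,0,-0.07]],[[-45,190,120],[0,0,-0.07]]]'

```text
time_s: 27.9
tool_pos: [0.4941, -0.0016, 0.1577]
tool_rot: [-179.9, -0.3, -2.2]
force: [0.6, 1.1, -0.8]
grip_width: 0.0583
```

```bash
python3 - <<'E'
from h import *
o=env.get_obs();print(o['tool_pos'],o['tool_rot'],o['force'],o['grip_width'])
P={n:shot(n) for n in('top','side')}
for o,z in dict(dark_blank=.028,striped_blank=.028,pale_blank=0,press=0).items(): find(o,z,P)
E
```

```text
[ 0.49414632 -0.00161867  0.1577399 ] [-179.87570186   -0.25856703   -2.18746592] [ 0.6163629   1.08180958 -0.75744208] 0.05826756722667034
dark_blank [ 538.  -193.1] yaw 2.1 rms 0.51 |  top:[ 537.7 -193.8] 2.3deg e0.3 side:[ 538.2 -192.1] 1.8deg e0.6
striped_blank [ 534.3 -113.8] yaw 1.8 rms 0.93 |  top:[ 535.  -115.6] 2.5deg e1.1 side:[ 534.2 -112.6] 1.4deg e0.4
pale_blank [489.2  62.3] yaw -2.7 rms 0.72 |  top:[480.9  80.6] 11.8deg e16.3 side:[489.2  62.3] -2.7deg e0.7
press [ 486.5 -374.6] yaw 3.6 rms 1.32 |  top:[ 488.  -376.6] 3.3deg e1.2 side:[ 485.7 -373.4] 4.0deg e1.3
```

Request:
apply_moves --targets '[[[-3,40,0],[0,0,0]],[[-3,65,-30],[0,0,0]],[[-3,65,-75],[0,0,0]],[[-3,65,-115],[0,0,0]],[[-3,65,-138],[0,0,0]],[[-3,65,-146],[0,0,0]],[[-3,65,-147],[0,0,0]],[[-3,65,-147],[0,0,0]]]' --hand 80

```text
time_s: 29.2
tool_pos: [0.4915, 0.0614, 0.0094]
tool_rot: [-180.0, -0.1, -2.2]
force: [0.2, -0.3, 0.7]
grip_width: 0.0795
```

Request:
apply_moves --targets '[[[0,0,0],[0,0,0]],[[0,0,0],[0,0,0]],[[0,0,0],[0,0,0]],[[0,0,0],[0,0,0]],[[0,0,0],[0,0,0]],[[0,0,0],[0,0,0]],[[0,0,0],[0,0,0]]]' --hand 0 --squeeze 30

```text
time_s: 29.9
tool_pos: [0.4903, 0.0617, 0.0085]
tool_rot: [180.0, 0.0, -2.1]
force: [-0.4, -0.1, 1.0]
grip_width: 0.0396
```

```bash
python3 - <<'E'
from h import *
o=env.get_obs();print(o['tool_pos'],o['tool_rot'],o['force'],o['grip_width'])
P={n:shot(n) for n in('top','side')}
for o,z in dict(press=0,pale_blank=0,dark_blank=.028).items(): find(o,z,P)
x,y,a=.4867,-.3742,np.radians(3.8)
R=np.array([[np.cos(a),-np.sin(a)],[np.sin(a),np.cos(a)]])
out=[]
for n,(r0,r1,c0,c1) in dict(top=(200,295,355,425),side=(320,415,140,300)).items():
    f=5
    im=cv2.resize(np.ascontiguousarray(P[n]['image'][r0:r1,c0:c1,::-1]),None,fx=f,fy=f,interpolation=cv2.INTER_CUBIC)
    def D3(pts,col):
        w=[np.r_[R@np.array(q[:2])+[x,y],q[2]] for q in pts]
        for u in proj(P[n],w): cv2.circle(im,tuple(int(t) for t in ((u-[c0,r0]+.5)*f)),3,col,-1)
    D3([(i*.113,j*.056,.018) for i in(-1,1) for j in(-1,1)],(0,255,0))
    D3([(i*.091,j*.02,.032) for i in(-1,1) for j in(-1,1)]+[(i*k,j*.029,.032) for i in(-1,1) for j in(-1,1) for k in (.043,.077)],(255,0,255))
    out.append(im)
cv2.imwrite('pics/press.png',np.hstack(out))
E
```

```text
[0.49031953 0.06173033 0.00845219] [ 1.79998369e+02  2.33196042e-03 -2.12561118e+00] [-0.42592733 -0.13125283  1.02702651] 0.03955492872313218
press [ 486.6 -375.1] yaw 4.0 rms 0.80 |  top:[ 487.1 -375.7] 4.0deg e0.9 side:[ 486.4 -374.9] 4.0deg e0.7
pale_blank [490.2  61.7] yaw -3.1 rms 0.94 |  top:none side:[490.2  61.7] -3.1deg e0.9
dark_blank [ 538.1 -193. ] yaw 2.8 rms 0.74 |  top:[ 538.3 -193.7] 2.8deg e0.4 side:[ 537.9 -191.8] 2.9deg e0.9
```

View pics/press.png

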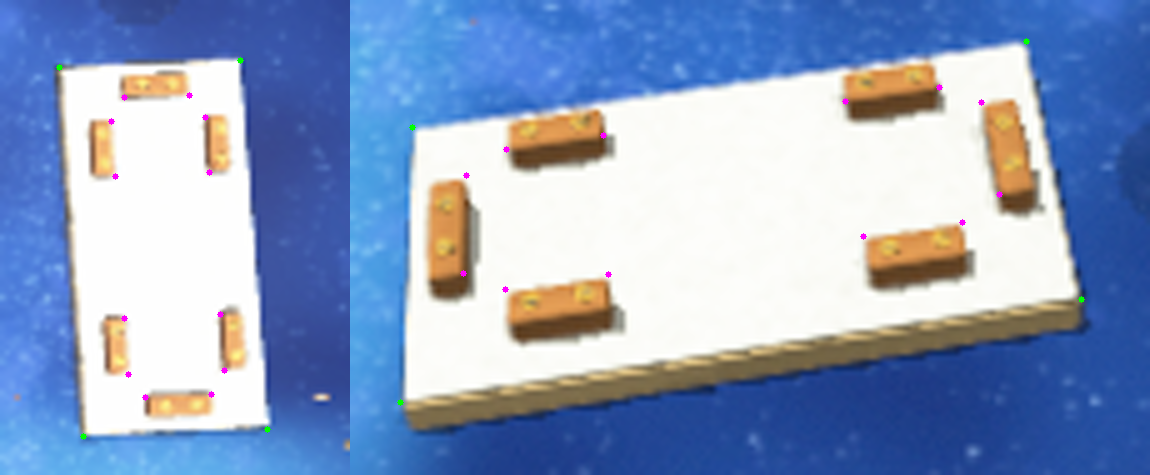

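Request:
apply_moves --targets '[[[0,0,5],[0,0,0]],[[0,0,20],[0,0,0]],[[0,0,60],[0,0,0]],[[0,-5,100],[0,0,0]],[[0,-35,125],[0,0,0]],[[0,-80,130],[0,0,0]],[[0,-125,130],[0,0,0.02]],[[0,-170,130],[0,0,0.04]]]'

```text
time_s: 31.1
tool_pos: [0.4902, -0.1098, 0.139]
tool_rot: [-179.9, -0.1, 0.2]
force: [-0.3, -0.6, -1.6]
grip_width: 0.0397
```

Request:
apply_moves --targets '[[[-1,-45,0],[0,0,0.02]],[[-2,-90,0],[0,0,0.04]],[[-3,-135,0],[0,0,0.06]],[[-3,-180,0],[0,0,0.065]],[[-3,-225,-10],[0,0,0.065]],[[-3,-255,-30],[0,0,0.065]],[[-3,-267,-60],[0,0,0.065]],[[-3,-267,-75],[0,0,0.065]]]'

```text
time_s: 31.9
tool_pos: [0.4847, -0.3771, 0.061]
tool_rot: [-180.0, 0.2, 3.7]
force: [-0.0, 0.7, -2.8]
grip_width: 0.0396
```

```bash
python3 - <<'E'
from h import *
P={n:shot(n) for n in('top','side')}
o=env.get_obs();print(o['tool_pos'],o['tool_rot'],o['force'],o['grip_width'])
z=o['tool_pos'][2]-.0085
for o,z in dict(pale_blank=z,press=0,dark_blank=.028).items(): find(o,z,P)
a=P['side']['image'][300:420,130:340]; cv2.imwrite('pics/s3.png',cv2.cvtColor(cv2.resize(a,None,fx=3.5,fy=3.5,interpolation=cv2.INTER_CUBIC),cv2.COLOR_RGB2BGR))
E
```

```text
[ 0.48563609 -0.37346342  0.06077535] [-179.80636588    0.26092391    3.86997196] [ 0.29511657  1.22690969 -0.96581069] 0.03966591421920923
pale_blank [ 483.5 -374.2] yaw 3.2 rms 0.93 |  top:none side:[ 483.5 -374.2] 3.2deg e0.9
press FAIL  top:[ 489.2 -376.2] 4.1deg e7.3 side:none
dark_blank [ 537.8 -193.7] yaw 2.3 rms 0.30 |  top:[ 537.8 -193.7] 2.3deg e0.3 side:[ 586.9 -173. ] 26.0deg e13.1
```

View pics/s3.png

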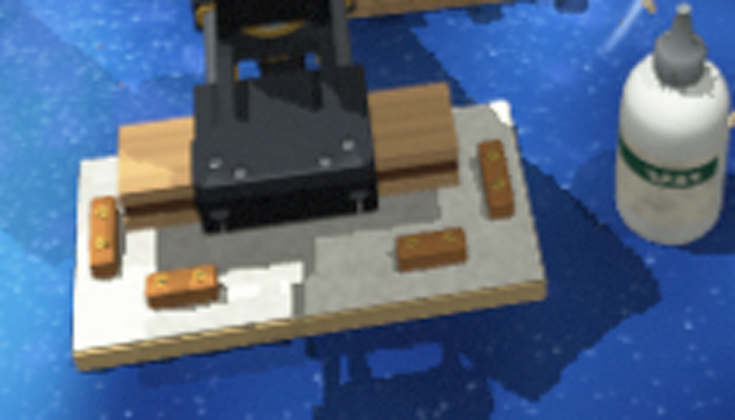

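Request:
apply_moves --targets '[[[1,0.5,-5],[0,0,0]],[[1,0.5,-15],[0,0,0]],[[1,0.5,-24],[0,0,0]],[[1,0.5,-30],[0,0,0]],[[1,0.5,-34],[0,0,0]],[[1,0.5,-36],[0,0,0]],[[1,0.5,-37],[0,0,0]],[[1,0.5,-37],[0,0,0]]]'

```text
time_s: 33.1
tool_pos: [0.4884, -0.3752, 0.0266]
tool_rot: [180.0, -0.0, 3.9]
force: [-0.0, -0.2, -1.3]
grip_width: 0.0397
```

```bash
python3 - <<'E'
from h import *
P={n:shot(n) for n in('top','side')}
o=env.get_obs();print(o['tool_pos'],o['tool_rot'],o['force'],o['grip_width'])
z=o['tool_pos'][2]-.0085
for o,z in dict(pale_blank=z,press=0).items(): find(o,z,P)
E
```

```text
[ 0.48851857 -0.37509988  0.02658568] [ 1.79962081e+02 -3.09316825e-02  3.87900908e+00] [-0.52500834  0.23823852 -0.82167121] 0.039472673775152255
pale_blank [ 487.2 -374.5] yaw 4.2 rms 0.79 |  top:[ 596.6 -377.5] -8.8deg e18.1 side:[ 487.2 -374.5] 4.2deg e0.8
press [ 486.9 -372.3] yaw 3.5 rms 1.44 |  top:[ 489.1 -377.5] 5.3deg e5.6 side:[ 486.9 -372.3] 3.5deg e1.4
```

Good. Seat it by half a millimetre and release.

Request:
apply_moves --targets '[[[0,0,-0.6],[0,0,0]],[[0,0,-0.6],[0,0,0]]]'

```text
time_s: 33.6
tool_pos: [0.4885, -0.375, 0.0265]
tool_rot: [180.0, -0.0, 3.9]
force: [-2.1, 0.8, 5.2]
grip_width: 0.0396
```

Request:
apply_moves --targets '[[[0,0,0],[0,0,0]],[[0,0,0],[0,0,0]],[[0,0,0],[0,0,0]],[[0,0,0],[0,0,0]]]' --hand 70

```text
time_s: 34.0
tool_pos: [0.4882, -0.3747, 0.0256]
tool_rot: [180.0, 0.0, 3.9]
force: [-1.0, 0.1, -0.5]
grip_width: 0.0633
```

Request:
apply_moves --targets '[[[0,0,20],[0,0,0]],[[0,0,60],[0,0,0]],[[0,0,100],[0,0,0]],[[5,20,130],[0,0,0]],[[12,65,140],[0,0,0]],[[20,113,140],[0,0,0]],[[28,161,140],[0,0,0]],[[36,209,140],[0,0,0]]]' --hand 87

```text
time_s: 34.8
tool_pos: [0.5244, -0.164, 0.1659]
tool_rot: [-180.0, -0.0, 3.9]
force: [0.4, 0.8, 0.1]
grip_width: 0.0871
```

Request:
apply_moves --targets '[[[6,48,0],[0,0,0]],[[12,96,0],[0,0,0.01]],[[18,144,0],[0,0,0.02]],[[24,192,0],[0,0,0.03]],[[30,240,0],[0,0,0.04]],[[36,288,0],[0,0,0.05]],[[42,336,0],[0,0,0.06]],[[46,380,0],[0,0,0.06]]]'

```text
time_s: 35.6
tool_pos: [0.5702, 0.2168, 0.1657]
tool_rot: [-180.0, -0.0, 7.4]
force: [-0.1, -0.2, 0.1]
grip_width: 0.0873
```

```bash
python3 - <<'E'
from h import *
P={n:shot(n) for n in('top','side')}
o=env.get_obs();print(o['tool_pos'],o['tool_rot'],o['force'],o['grip_width'],o['qpos'])
for o,z in dict(pale_blank=.018,press=0,dark_blank=.028,weight=.004,caul=.004).items(): find(o,z,P)
E
```

```text
[0.56884822 0.22361812 0.16476037] [-1.79848723e+02  3.26754365e-02  7.99131598e+00] [-1.16722971  0.6843446  -0.74870487] 0.08686366237597908 [-58.53990116  18.80713525  42.52438036  94.68657623 -13.43062395
  71.70948997 -95.29828079]
pale_blank [ 487.9 -375.3] yaw 3.8 rms 0.71 |  top:[ 489.1 -377. ] 3.7deg e0.6 side:[ 487.5 -374.5] 4.0deg e0.6
press [ 486.9 -374.4] yaw 3.6 rms 0.86 |  top:[ 487.4 -375.8] 3.9deg e0.8 side:[ 486.8 -373.8] 3.4deg e0.8
dark_blank [ 538.8 -193.7] yaw 1.9 rms 0.74 |  top:[ 538.7 -193.7] 2.0deg e0.5 side:[ 538.9 -193.5] 1.8deg e0.9
weight FAIL  top:none side:none
caul [571.6 265.7] yaw 8.5 rms 1.27 |  top:none side:[571.6 265.7] 8.5deg e1.3
```

Request:
apply_moves --targets '[[[2,30,-20],[0,0,0]],[[2,49,-50],[0,0,0]],[[2,49,-80],[0,0,0]],[[2,49,-110],[0,0,0]],[[2,49,-110],[0,0,0]],[[2,49,-110],[0,0,0]]]'

```text
time_s: 36.8
tool_pos: [0.5725, 0.2627, 0.0562]
tool_rot: [180.0, 0.0, 7.3]
force: [0.4, -0.1, 0.4]
grip_width: 0.0869
```

Request:
apply_moves --targets '[[[0,0.5,-20],[0,0,0]],[[0,0.5,-37],[0,0,0]],[[0,0.5,-45],[0,0,0]],[[0,0.5,-47],[0,0,0]],[[0,0.5,-47],[0,0,0]]]'

```text
time_s: 37.3
tool_pos: [0.5725, 0.2636, 0.0091]
tool_rot: [180.0, -0.0, 7.3]
force: [0.3, -0.1, -1.3]
grip_width: 0.087
```

Request:
apply_moves --targets '[[[0,0,0],[0,0,0]],[[0,0,0],[0,0,0]],[[0,0,0],[0,0,0]],[[0,0,0],[0,0,0]],[[0,0,0],[0,0,0]],[[0,0,0],[0,0,0]]]' --hand 0 --squeeze 25

```text
time_s: 37.9
tool_pos: [0.5724, 0.2638, 0.009]
tool_rot: [-180.0, -0.0, 7.3]
force: [0.1, -0.3, 2.0]
grip_width: 0.0595
```

Request:
apply_moves --targets '[[[0,0,5],[0,0,0]],[[0,0,20],[0,0,0]],[[0,0,60],[0,0,0]],[[0,0,100],[0,0,0]],[[-4,-25,130],[0,0,0]],[[-10,-65,150],[0,0,0]],[[-16,-110,150],[0,0,0]],[[-22,-155,150],[0,0,0]]]'

```text
time_s: 38.7
tool_pos: [0.5507, 0.1072, 0.1609]
tool_rot: [-179.9, -0.2, 7.3]
force: [-0.1, -0.7, -0.2]
grip_width: 0.0599
```

Request:
apply_moves --targets '[[[-8,-46,0],[0,0,-0.01]],[[-16,-92,0],[0,0,-0.02]],[[-24,-138,0],[0,0,-0.03]],[[-32,-184,0],[0,0,-0.04]],[[-40,-230,0],[0,0,-0.05]],[[-48,-276,0],[0,0,-0.06]],[[-55,-322,0],[0,0,-0.061]],[[-60,-368,0],[0,0,-0.061]]]'

```text
time_s: 39.5
tool_pos: [0.4898, -0.2611, 0.1601]
tool_rot: [-179.9, -0.1, 3.8]
force: [0.2, 1.0, -0.6]
grip_width: 0.0598
```

Request:
apply_moves --targets '[[[-1,-40,0],[0,0,0]],[[-2,-80,-5],[0,0,0]],[[-2,-105,-25],[0,0,0]],[[-2,-115,-50],[0,0,0]],[[-2,-116,-72],[0,0,0]],[[-2,-116,-82],[0,0,0]],[[-2,-116,-82],[0,0,0]],[[-2,-116,-82],[0,0,0]]]'

```text
time_s: 40.3
tool_pos: [0.489, -0.3753, 0.078]
tool_rot: [180.0, -0.1, 3.9]
force: [-0.2, -0.0, -0.2]
grip_width: 0.0598
```

```bash
python3 - <<'E'
from h import *
P={n:shot(n) for n in('top','side')}
o=env.get_obs();print(o['tool_pos'],o['tool_rot'],o['force'],o['grip_width'])
z=o['tool_pos'][2]-.005
for o,z in dict(caul=z,pale_blank=.018).items(): find(o,z,P)
a=P['side']['image'][300:420,130:340]; cv2.imwrite('pics/s4.png',cv2.cvtColor(cv2.resize(a,None,fx=3.5,fy=3.5,interpolation=cv2.INTER_CUBIC),cv2.COLOR_RGB2BGR))
E
```

```text
[ 0.48933773 -0.37548976  0.07839021] [ 1.79934553e+02 -1.25625161e-01  3.87431614e+00] [-0.06472482 -0.30832621 -0.37999679] 0.05995639682020692
caul [ 488.7 -374.8] yaw 5.2 rms 0.87 |  top:none side:[ 488.7 -374.8] 5.2deg e0.9
pale_blank [ 487.5 -373.8] yaw 4.0 rms 1.08 |  top:[ 601.6 -372.1] -0.0deg e19.0 side:[ 487.5 -373.8] 4.0deg e1.1
```

View pics/s4.png

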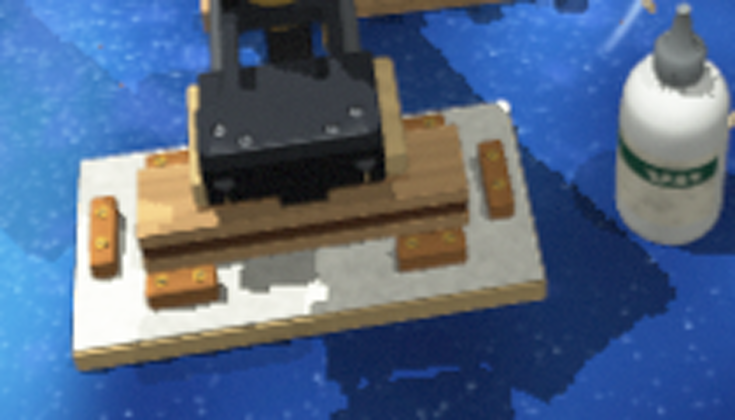

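Caul hovers centred over the pale blank, which sits between the stops. Lower.

Request:
apply_moves --targets '[[[-0.5,0.5,-8],[0,0,0]],[[-0.5,0.5,-16],[0,0,0]],[[-0.5,0.5,-20],[0,0,0]],[[-0.5,0.5,-22],[0,0,0]],[[-0.5,0.5,-23],[0,0,0]],[[-0.5,0.5,-23],[0,0,0]]]'

```text
time_s: 41.2
tool_pos: [0.4877, -0.3749, 0.0537]
tool_rot: [180.0, 0.0, 3.8]
force: [-0.7, -0.3, 0.1]
grip_width: 0.0596
```

Request:
apply_moves --targets '[[[0,0,-0.7],[0,0,0]],[[0,0,-1.2],[0,0,0]],[[0,0,-1.2],[0,0,0]]]'

```text
time_s: 41.5
tool_pos: [0.4879, -0.375, 0.053]
tool_rot: [180.0, -0.0, 3.8]
force: [-1.0, 1.0, 2.7]
grip_width: 0.0596
```

Request:
apply_moves --targets '[[[0,0,0],[0,0,0]],[[0,0,0],[0,0,0]],[[0,0,0],[0,0,0]],[[0,0,0],[0,0,0]]]' --hand 87

```text
time_s: 41.9
tool_pos: [0.4878, -0.3748, 0.0525]
tool_rot: [180.0, 0.0, 3.8]
force: [0.6, -0.7, 0.1]
grip_width: 0.0826
```

Request:
apply_moves --targets '[[[0,0,20],[0,0,0]],[[0,0,60],[0,0,0]],[[0,10,100],[0,0,0]],[[0,50,120],[0,0,0]],[[0,98,120],[0,0,0]],[[0,146,120],[0,0,0]],[[0,194,120],[0,0,0]],[[0,242,120],[0,0,0]]]'

```text
time_s: 42.7
tool_pos: [0.4875, -0.131, 0.1725]
tool_rot: [-180.0, -0.0, 3.8]
force: [1.6, -0.1, 0.4]
grip_width: 0.0868
```

Request:
apply_moves --targets '[[[0,48,0],[0,0,0.01]],[[0,96,0],[0,0,0.02]],[[-2,144,0],[0,0,0.03]],[[-5,192,0],[0,0,0.04]],[[-9,240,0],[0,0,0.05]],[[-13,288,0],[0,0,0.06]],[[-17,336,0],[0,0,0.066]],[[-19,370,0],[0,0,0.066]]]'

```text
time_s: 43.5
tool_pos: [0.4676, 0.2409, 0.1725]
tool_rot: [-179.9, 0.0, 7.8]
force: [-0.1, 0.1, 0.5]
grip_width: 0.0873
```

```bash
python3 - <<'E'
from h import *
P={n:shot(n) for n in('top','side')}
o=env.get_obs();print(o['tool_pos'],o['tool_rot'],o['force'],o['grip_width'],o['qpos'])
for o,z in dict(caul=.048,pale_blank=.018,press=0,weight=.004).items(): find(o,z,P)
E
```

```text
[0.46705661 0.24329873 0.17219783] [-1.79948507e+02  8.87437867e-03  8.11034807e+00] [0.50876815 0.25239513 0.44692453] 0.08704672592412141 [ -67.08729103    5.44429785   39.12274456  105.74286578   -3.70608909
   70.05762253 -108.71589825]
caul [ 487.1 -374. ] yaw 4.3 rms 1.36 |  top:[ 488.6 -374.4] 3.3deg e1.1 side:[ 486.5 -373.7] 4.9deg e1.5
pale_blank [ 487.6 -374.9] yaw 3.9 rms 0.71 |  top:[ 487.5 -376.1] 4.0deg e0.6 side:[ 487.7 -374.1] 3.8deg e0.7
press [ 486.7 -374.1] yaw 4.0 rms 1.21 |  top:[ 487.4 -375.6] 4.0deg e0.9 side:[ 486.4 -373.1] 4.0deg e1.4
weight [467.8 252.8] yaw 9.0 rms 1.54 |  top:[469.9 242.3] 7.8deg e2.6 side:[467.8 252.8] 9.0deg e1.5
```

Request:
apply_moves --targets '[[[-1,13,-35],[0,0,0]],[[-1,13,-70],[0,0,0]],[[-1,13,-100],[0,0,0]],[[-1,13,-117],[0,0,0]],[[-1,13,-123],[0,0,0]],[[-1,13,-123],[0,0,0]]]'

```text
time_s: 44.6
tool_pos: [0.4676, 0.2495, 0.0492]
tool_rot: [180.0, 0.1, 7.6]
force: [-0.5, -0.6, -0.6]
grip_width: 0.0871
```

Request:
apply_moves --targets '[[[0,0,0],[0,0,0]],[[0,0,0],[0,0,0]],[[0,0,0],[0,0,0]],[[0,0,0],[0,0,0]],[[0,0,0],[0,0,0]],[[0,0,0],[0,0,0]],[[0,0,0],[0,0,0]],[[0,0,0],[0,0,0]]]' --hand 0 --squeeze 50

```text
time_s: 45.4
tool_pos: [0.4678, 0.2502, 0.0496]
tool_rot: [180.0, 0.0, 7.6]
force: [-1.1, 0.1, -0.0]
grip_width: 0.0312
```

Request:
apply_moves --targets '[[[0,0,0],[0,0,0]],[[0,0,0],[0,0,0]],[[0,0,0],[0,0,0]],[[0,0,0],[0,0,0]],[[0,0,0],[0,0,0]],[[0,0,0],[0,0,0]]]'

```text
time_s: 46.0
tool_pos: [0.4677, 0.2506, 0.0496]
tool_rot: [-180.0, -0.0, 7.6]
force: [0.1, 1.9, -1.6]
grip_width: 0.0108
```

Request:
apply_moves --targets '[[[0,0,5],[0,0,0]],[[0,0,18],[0,0,0]],[[0,0,48],[0,0,0]],[[0,0,90],[0,0,0]],[[0,-10,125],[0,0,0]],[[0,-40,145],[0,0,0]],[[0,-80,150],[0,0,0]],[[2,-125,150],[0,0,0]]]'

```text
time_s: 46.8
tool_pos: [0.4696, 0.1241, 0.2008]
tool_rot: [-180.0, -0.1, 7.7]
force: [2.1, -0.1, -8.6]
grip_width: 0.0103
```

Request:
apply_moves --targets '[[[4,-45,0],[0,0,-0.01]],[[8,-90,0],[0,0,-0.02]],[[12,-135,0],[0,0,-0.03]],[[14,-180,0],[0,0,-0.04]],[[16,-225,0],[0,0,-0.05]],[[17,-270,0],[0,0,-0.06]],[[17,-315,0],[0,0,-0.063]],[[17,-360,0],[0,0,-0.063]]]'

```text
time_s: 47.6
tool_pos: [0.4856, -0.2362, 0.1999]
tool_rot: [-179.9, -0.0, 4.0]
force: [1.2, -0.1, -8.9]
grip_width: 0.0106
```

Request:
apply_moves --targets '[[[0,-40,0],[0,0,0]],[[0,-75,0],[0,0,0]],[[0,-105,-5],[0,0,0]],[[0,-125,-15],[0,0,0]],[[0,-137,-30],[0,0,0]],[[0,-140,-45],[0,0,0]],[[0,-140,-55],[0,0,0]],[[0,-140,-55],[0,0,0]]]'

```text
time_s: 48.4
tool_pos: [0.4861, -0.3722, 0.1424]
tool_rot: [-179.8, 0.2, 4.1]
force: [-0.2, 0.3, -8.8]
grip_width: 0.0104
```

```bash
python3 - <<'E'
from h import *
P={n:shot(n) for n in('top','side')}
o=env.get_obs();print(o['tool_pos'],o['tool_rot'],o['force'],o['grip_width'],o['qpos'])
z=o['tool_pos'][2]-.0455
for o,z in dict(weight=z,caul=.048).items(): find(o,z,P)
a=P['side']['image'][280:410,130:340]; cv2.imwrite('pics/s5.png',cv2.cvtColor(cv2.resize(a,None,fx=3.5,fy=3.5,interpolation=cv2.INTER_CUBIC),cv2.COLOR_RGB2BGR))
E
```

```text
[ 0.48738226 -0.37338018  0.14458999] [-1.79941396e+02 -6.27491417e-04  4.10521232e+00] [-0.66385612  0.37905694 -9.13189123] 0.01028026948825586 [-12.09462148  26.71140566  61.08203378  95.92874934 -24.4654119
  72.08286749 -31.7362045 ]
weight FAIL  top:none side:[ 485.6 -372.1] 3.8deg e12.6
caul [ 486.8 -374.2] yaw 4.6 rms 0.99 |  top:[ 675.5 -367.4] 1.2deg e7.0 side:[ 486.8 -374.2] 4.6deg e1.0
```

View pics/s5.png

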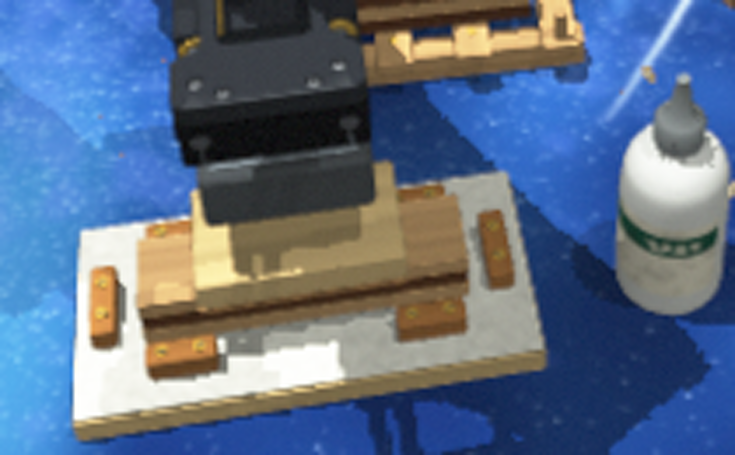

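Request:
apply_moves --targets '[[[0,0,-6],[0,0,0]],[[0,0,-12],[0,0,0]],[[0,0,-18],[0,0,0]],[[0,0,-22],[0,0,0]],[[0,0,-25],[0,0,0]],[[0,0,-27],[0,0,0]],[[0,0,-27],[0,0,0]],[[0,0,-27],[0,0,0]]]'

```text
time_s: 49.5
tool_pos: [0.4869, -0.375, 0.1177]
tool_rot: [180.0, -0.0, 4.0]
force: [-1.0, 1.3, -8.2]
grip_width: 0.0106
```

Request:
apply_moves --targets '[[[0,0,-0.5],[0,0,0]],[[0,0,-1],[0,0,0]],[[0,0,-1.5],[0,0,0]],[[0,0,-2],[0,0,0]],[[0,0,-2.5],[0,0,0]],[[0,0,-2.5],[0,0,0]]]'

```text
time_s: 50.1
tool_pos: [0.4868, -0.3747, 0.115]
tool_rot: [-180.0, 0.0, 4.0]
force: [0.3, 1.1, -8.4]
grip_width: 0.0104
```

Request:
apply_moves --targets '[[[0,0,-0.3],[0,0,0]],[[0,0,-0.6],[0,0,0]],[[0,0,-0.9],[0,0,0]],[[0,0,-0.9],[0,0,0]]]'

```text
time_s: 50.5
tool_pos: [0.4869, -0.3749, 0.1146]
tool_rot: [180.0, -0.0, 4.0]
force: [-1.2, 1.0, -4.3]
grip_width: 0.0108
```

Request:
apply_moves --targets '[[[0,0,-0.3],[0,0,0]],[[0,0,-0.5],[0,0,0]],[[0,0,-0.5],[0,0,0]]]'

```text
time_s: 50.8
tool_pos: [0.4869, -0.3752, 0.1146]
tool_rot: [180.0, -0.0, 4.0]
force: [-2.9, 1.8, 2.2]
grip_width: 0.0106
```

Request:
apply_moves --targets '[[[0,0,0],[0,0,0]],[[0,0,0],[0,0,0]],[[0,0,0],[0,0,0]],[[0,0,0],[0,0,0]],[[0,0,0],[0,0,0]]]' --hand 60

```text
time_s: 51.3
tool_pos: [0.4869, -0.375, 0.1137]
tool_rot: [180.0, -0.0, 4.0]
force: [0.3, 0.8, -1.1]
grip_width: 0.0427
```

Request:
apply_moves --targets '[[[0,0,15],[0,0,0]],[[0,0,45],[0,0,0]],[[0,0,85],[0,0,0]],[[0,30,110],[0,0,0]],[[0,75,120],[0,0,0]],[[0,123,120],[0,0,0]],[[0,171,120],[0,0,0]],[[0,219,120],[0,0,0]]]'

```text
time_s: 52.1
tool_pos: [0.4867, -0.1548, 0.2344]
tool_rot: [-180.0, -0.1, 3.9]
force: [0.6, 1.1, -1.1]
grip_width: 0.0601
```

Request:
apply_moves --targets '[[[0,48,0],[0,0,0]],[[0,96,0],[0,0,0]],[[0,144,0],[0,0,0]],[[0,192,0],[0,0,0]],[[0,230,0],[0,0,0]],[[0,250,0],[0,0,0]],[[0,250,0],[0,0,0]],[[0,250,0],[0,0,0]]]'

```text
time_s: 52.9
tool_pos: [0.4872, 0.0921, 0.234]
tool_rot: [179.9, -0.0, 3.9]
force: [0.4, -0.3, -0.6]
grip_width: 0.0596
```

```bash
python3 - <<'E'
from h import *
P={n:shot(n) for n in('top','side')}
o=env.get_obs();print(o['tool_pos'],o['tool_rot'],o['force'],o['grip_width'],o['time_s'])
for o,z in dict(weight=.069,caul=.048,pale_blank=.018,press=0,dark_blank=.028,striped_blank=.028,rack=0,glue_bottle=0).items(): find(o,z,P)
a=cv2.resize(P['side']['image'][220:410,130:350],None,fx=2.2,fy=2.2,interpolation=cv2.INTER_CUBIC)
b=cv2.resize(P['top']['image'][160:300,280:430],(0,0),fx=2,fy=2,interpolation=cv2.INTER_CUBIC)
c=np.zeros((a.shape[0],a.shape[1]+b.shape[1],3),np.uint8);c[:,:a.shape[1]]=a;c[:b.shape[0],a.shape[1]:]=b
cv2.imwrite('pics/end.png',c[:,:,::-1])
E
```

```text
[0.48726282 0.09145135 0.233954  ] [ 1.79980417e+02 -1.12940595e-02  3.76475182e+00] [-0.16912319 -1.03920348  0.48029519] 0.05992713756189145 53.0
weight [ 486.3 -374.4] yaw 1.5 rms 1.66 |  top:[ 487.6 -375.6] -0.2deg e1.5 side:[ 485.7 -372.9] 3.5deg e1.8
caul [ 487.  -374.1] yaw 5.6 rms 1.99 |  top:[ 486.5 -375.5] 5.4deg e2.4 side:[ 487.1 -373.1] 4.7deg e1.5
pale_blank [ 488.  -374.9] yaw 3.5 rms 0.57 |  top:[ 489.  -376.1] 3.4deg e0.2 side:[ 487.5 -374. ] 3.6deg e0.6
press [ 486.9 -374. ] yaw 3.7 rms 1.01 |  top:[ 487.9 -374.7] 3.6deg e0.4 side:[ 486.4 -373.2] 3.9deg e1.3
dark_blank [ 538.7 -193.5] yaw 2.3 rms 0.52 |  top:[ 539.5 -193.8] 2.9deg e0.5 side:[ 538.4 -193.4] 1.7deg e0.4
striped_blank [ 531.  -162.5] yaw -23.9 rms 37.23 |  top:[ 488.8 -373.4] 3.1deg e0.7 side:[ 534.  -111.9] 1.4deg e0.7
rack [ 535.4 -144. ] yaw 2.2 rms 2.26 |  top:[ 535.5 -153. ] 2.3deg e1.8 side:[ 535.2 -139.2] 2.2deg e1.3
glue_bottle [ 671.1 -371. ] yaw 2.9 rms 1.37 |  top:[ 669.3 -369. ] 10.5deg e0.7 side:[ 671.7 -371.8] -2.7deg e1.6
```

View pics/end.png

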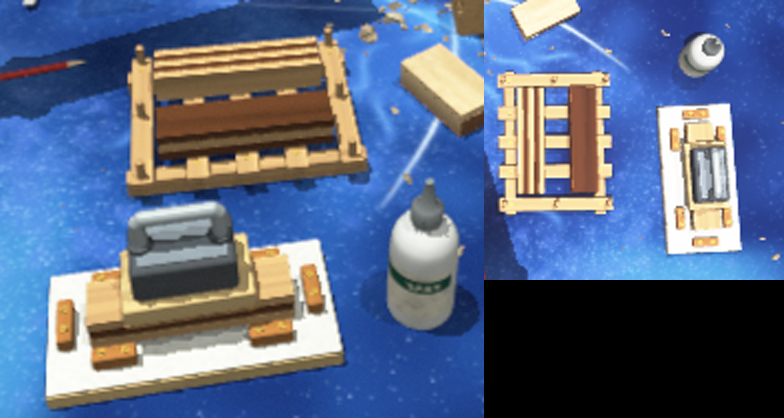

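The last picture shows the weight upright on the caul, on the pale blank between the stops. The dark blank is in the right-hand bay, and the striped blank and bottle have not moved. All offsets are within about 2 mm, so I'm handing in.

```bash
python3 -c "
from cell import env
print(env.sign_off())"
```

```text
the job is handed in; nothing more can be done
None
```

The job is done and handed in at about 53 s of the 144 s allowed; the sign-off gave no verdict.

**What I did:** I moved the weight and then the caul onto the cork mat and laid the dark blank in the empty bay of the rack. Then I put the pale blank on the glue-up board between the stops, set the caul on it, and lowered the weight onto the caul in steps of 0.5 mm or less. The wrist force changed by about 10 N as the weight touched down, far below the 100 N limit.

**Last checks, from both cameras:**

| Item | Distance from target | Limit (along / across) |
|---|---|---|
| Pale blank from board centre | about 1 mm, angle within 0.5° | 13 / 11 mm |
| Caul from pale blank | about 1 mm, angle about 2° | 15 / 12 mm |
| Weight from caul | about 1 mm | 15 / 12 mm |
| Dark blank from bay centre | about 1 mm, angle within 0.5° | 20 / 15 mm |

The glue bottle read within 1 mm of its start position and the striped blank, by side view alone, within about 2 mm. The gripper was well clear of everything.

**Readings that disagreed:**
- **Weight angle:** the top view read -0.2° and the side view 3.5°, against a fitted caul angle of about 5°. The gripper set the weight down at 4.0°, and even the worst reading is within the 11.5° (0.2 rad) limit.
- **Striped blank:** the network took the pale blank for it in the last top view, so that combined fit was discarded. The side view and the picture show it in its place.
- **Rack:** its position comes from a fit that includes the dowels and matched the dowel tops in both views. The side fits without the dowels were about 13 mm off and I did not use them.

One picture I viewed, of the glue-up board, was 1150 pixels wide, over the 800-pixel limit.

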